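# Park the sample tray under the display riser

### The arm

A 7-joint arm with a two-finger parallel gripper is mounted at the origin on the work surface. World frame = base frame: x ahead of the robot, y to its left, z up, the work surface at z = 0. Lengths are in mm, angles in degrees, forces in N, time in s.
With the tool pointing down it reaches from about 425 to 875 mm from the base axis. Payload 8.4 kg.
Tool frame: the origin (TCP) lies at the very end of the fingers, on their centre line; the grasp point (between the pads) lies 19 mm behind it (env.grasp_offset is the z of the grasp point in the tool frame, in mm); z points along the fingers, y is the direction in which the jaws open and shut (so a half turn about z gives the same grasp; the last joint's range is limited). The gripper opens to 87 mm and grips with 3 to 60 N. Pads are 19 mm wide; open, the fingers measure 117 mm over their backs; the gripper's body (75 mm by 190 mm) begins 51 mm behind the grasp point.
Start: joints at [59.232, 19.091, 2.286, 83.961, -0.768, 76.965, -3.352], TCP at [275.541, -588.676, 202.346] pointing down, gripper open.
Joint ranges: [-147.57, 147.57], [-21.85, 119.76], [-74.77, 79.35], [14.55, 137.4], [-85.83, 265.84], [4.83, 119.75], [-152.11, 152.11]. Speed limits (degrees/s): [127.2, 127.2, 159.86, 159.86, 180, 180, 180].

### API

Orientations are given as [roll, pitch, yaw] about the fixed x, y, z axes, in that order (R = Rz(yaw) Ry(pitch) Rx(roll)).
In Python, from plant import status, camera, env gives the robot as it stands. The module is installed in compiled form; this text tells all that it offers.
- The arm moves only by the tool step_arm, never from a script. Its argument "steps" is a list of rows, each a list of 7 numbers: the shift along the tool's x, y, z normalised to -1 to 1, where 1 is 12 cm, then the turn, a rotation vector about the tool's x, y, z normalised to -1 to 1, where 1 is 90 degrees, then the opening in per cent of the stroke, from 0 (shut) to 100 (fully open). A call has 1 to 10 rows; each row is the pose to reach, as a shift and turn from the pose commanded when the call began, along the tool's axes at that moment; what a row does not reach only later rows make up. A row lasts 1/12 s, in which the tool goes at most 41.7 mm and 7.16 degrees, less where a joint would pass 70% of its speed; a pose out of reach is approached as far as the arm can. A call with a number of a shift or a turn outside -1 to 1 is refused whole. A call with a gripper value outside its range is refused whole. The fingers move at their own pace and stop on an object; "newtons" is the grip in N (left out, the last holds). Time passes only in rows, so rows that repeat a pose let the fingers close. It gives the time, the measured TCP pose, the force and the opening at its end, in the units of the state.
- status.read_state(): the state, without advancing time (a new reading comes with each control period).
- camera(name): name is "scene" or "top" or "wrist"; returns a dict with "img" (384x512x3 uint8, red, green, blue), "fx", "fy", "cx", "cy" (pixels), "extrinsics" (4x4, takes a point from camera to world coordinates); the wrist camera has in their place "T_tool_cam" (4x4, takes a point from camera to tool coordinates, whose origin is the TCP and whose axes are the flange's). Camera axes: x right, y up, looking along -z (the intrinsics and any distortion apply to the point x, -y, -z); pixel columns grow to the right and rows downward; lengths in mm; the calibration is good to about 2 mm. A picture is of the moment at which its call begins: read the wrist's pose just before it. There is no depth.
- env.job_done(): hands the job in, once; it reports no verdict.
The state is a dict: "time_s": time; "q": joint angles; "joint_vel": joint speeds; "joint_efforts": joint torques, N m; "tcp_pos": TCP position; "orientation": TCP orientation; "force": force on the tool from outside, world axes, zero at the start; "wrist_torque": the same for the moment, N m; "gripper_width": finger opening in mm.
Only numpy, scipy, OpenCV 4.12 (cv2) and the standard library are available. Lean on these libraries where they do the work, as an engineer would, in place of code of your own. Each camera call takes 0.05 s, during which the arm holds its last target.

### The job

On the market stall, slide the low blue tray with the yellow handle lengthwise into the bay under the clear display riser, and press it gently but fully home: past the soft sprung plate until it bears firmly on the solid stop, hold that for a moment, then let go so that it stays there. Neither tray nor gripper may touch the clear deck, never press harder than about 20 N, and leave the torch, the canister and the speaker where they stand.

Things in the scene. Friction and masses are not known exactly. Their poses are not given: they have to be found in the camera images.
- tray_center (a point): Centre of the blue open sample tray with four small torches in it (one rigid piece, about 0.6 kg), at half its height, 18 mm above the table it lies on. The box is 130 mm long (x), 60 mm wide (y), 36 mm high. Its x axis points away from the handle: that end goes into the bay first. Its own friction holds it against the spring once home.
- tray: The same tray; origin under the centre of the box, at table height; same axes.
- tray_handle (a point): Centre of the yellow handle fin of the tray, 26 mm above the table, 88 mm behind the tray's centre (its -x side). The fin is 34 mm long along the tray's x, 14 mm thick along y, and stands from 2 to 50 mm above the table; it is pinched across its thickness from above. It stays outside the riser when the tray is home. Same axes as the tray.
- riser: Display riser fixed to the table: white legs, aluminium rails, clear deck with orange edges, 260 mm wide, 170 mm deep. Origin on the table under the middle of the deck's front edge; x points straight into the bay, y to its left, z up. The bay lies along y = 0: rails 68 mm apart, 28 mm high, with a flared mouth that narrows from about 90 to 67 mm over the first 37 mm.
- bay_back (a point): Point on the table in the middle of the bay, 110 mm inside the front edge, axes as the riser. Within 14 mm of it in depth, differing each time and not measured, is home for the tray's leading end: a rubber-faced plate on a soft spring (0.5 to 2.5 N, travel 8 mm), and then a solid stop. Feel for it: dragging takes 3 to 12 N, more if leant on; on the stop the force rises steeply.
- deck: The clear deck, part of the riser: its underside is 44 mm, its top 50 mm above the table, so the tray passes 8 mm below. Origin at the middle of the underside of its front edge; axes as the riser.
- torch: Bystander: dark metal torch standing on the table beside the riser, 38 mm across, 105 mm high; origin under its centre.
- canister: Bystander: green canister with orange cap on the table on the riser's other side, 42 mm across, 85 mm high; origin under its centre.
- speaker: Bystander: orange box speaker standing on the deck near its back, 50 x 100 x 50 mm; origin under its centre.

How it is judged:
By the outcome, as a careful person would: the job done as asked, in the order asked, and still so for the second after the job is handed in, with the robot touching nothing.
It also fails if it takes over 72 s, if anything falls off the work surface, if the arm or the gripper's body presses on something with over 40 N, if the wrist force passes 120 N, or if a joint passes its speed limit or range.

## Working session

There is one attempt and no reset: what is moved stays moved. The work goes in short steps, Python scripts to look and compute and a tool call to move; the robot and the scene stay as the last step left them, time stands still between calls to the robot, and variables do not carry over. Pictures are saved under pics/ and viewed, and the job is handed in when it is done.

Besides the shell and the picture viewer there is one more tool, called as a command line: name --pt "numbers of a row" for each row, then --argument value for the rest. step_arm: Moves the arm, as the interface text tells. Its arguments: {"type":"object","properties":{"steps":{"type":"array"},"newtons":{"type":"number"}},"required":["steps"]}

```bash
mkdir -p pics
python3 - <<'E'
from plant import status,camera,env
import cv2,numpy as np
s=status.read_state();print(s,env.grasp_offset)
for n in("scene","top","wrist"):
    c=camera(n);cv2.imwrite(f"pics/{n}0.png",c["img"][:,:,::-1])
    print(n,c["fx"],c["fy"],c["cx"],c["cy"],[k for k in c]);print(np.round(c.get("extrinsics",c.get("T_tool_cam")),3).tolist())
E
```

```text
{'time_s': 0.0, 'q': array([59.23240618, 19.13065516,  2.28557645, 84.01186438, -0.76838312,
       76.96423471, -3.35218515]), 'joint_vel': array([-0.05934822, -0.18307189, -0.05837449, -0.04136838,  0.02364485,
       -0.02289649, -0.05169405]), 'joint_efforts': array([ 8.64313847e-06, -6.56366444e+01,  1.33522701e+00, -4.03796697e+01,
       -5.96857793e-02,  4.48387570e-02,  1.86478533e-04]), 'tcp_pos': array([ 275.31674011, -588.26039369,  201.46509308]), 'orientation': array([-1.79908690e+02,  5.90634102e-03,  2.50814163e+01]), 'force': array([0.52124685, 0.25219237, 0.08625764]), 'wrist_torque': array([0.01172005, 0.00375064, 0.01487343]), 'gripper_width': 87.25831759396877} -18.700000000000003
scene 372.7673499270126 372.7673499270126 252.5724313977734 195.81222332521497 ['img', 'fx', 'fy', 'cx', 'cy', 'extrinsics']
[[-0.819, -0.301, 0.489, 986.214], [0.574, -0.428, 0.698, 536.314], [-0.001, 0.852, 0.523, 451.157], [0.0, 0.0, 0.0, 1.0]]
top 459.46040186172866 459.46040186172866 249.22379528131657 195.74206627528903 ['img', 'fx', 'fy', 'cx', 'cy', 'extrinsics']
[[-0.013, 0.98, -0.199, 450.491], [-1.0, -0.011, 0.011, 28.013], [0.009, 0.199, 0.98, 909.755], [0.0, 0.0, 0.0, 1.0]]
wrist 299.0225465684524 299.0225465684524 266.5608384020905 187.6275319039922 ['img', 'fx', 'fy', 'cx', 'cy', 'T_tool_cam']
[[-0.0, 0.969, 0.247, 68.443], [1.0, 0.0, 0.0, 0.974], [0.0, 0.247, -0.969, -182.643], [0.0, 0.0, 0.0, 1.0]]
```

View pics/top0.png

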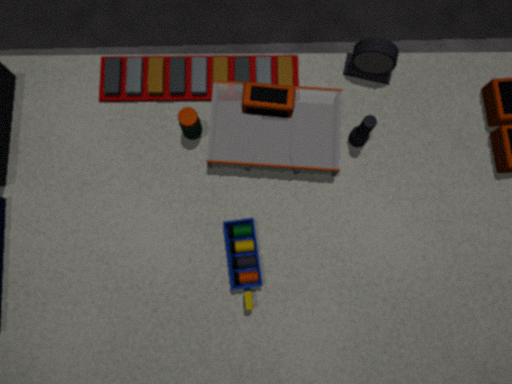

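View pics/scene0.png

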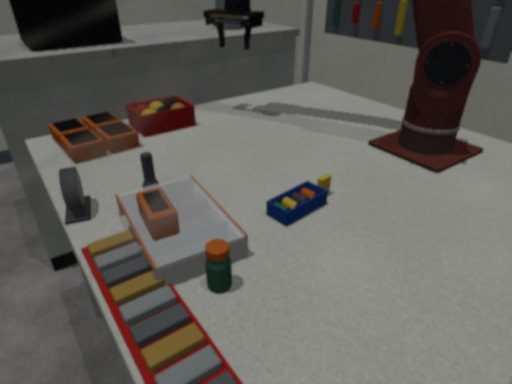

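The top picture shows the tray around (243,255) with its handle at (249,300). The riser's front edge runs from about (208,163) to (338,171). I'll enlarge these areas.

```bash
cat > h.py <<'E'
import numpy as np,cv2
from plant import status,camera,env
def ray(c,u,v,z,T=None):
    T=np.array(c["extrinsics"]) if T is None else T
    d=T[:3,:3]@np.array([(u-c["cx"])/c["fx"],-(v-c["cy"])/c["fy"],-1]);o=T[:3,3]
    return o+d*(z-o[2])/d[2]
def proj(c,p,T=None):
    T=np.array(c["extrinsics"]) if T is None else T
    q=T[:3,:3].T@(np.array(p)-T[:3,3]); return c["cx"]+c["fx"]*q[0]/-q[2], c["cy"]-c["fy"]*q[1]/-q[2]
def crop(img,x0,y0,x1,y1,k,fn):
    a=cv2.resize(img[y0:y1,x0:x1],None,fx=k,fy=k,interpolation=cv2.INTER_CUBIC)
    a=np.clip(a.astype(float)*1.4,0,255).astype(np.uint8)
    cv2.imwrite(fn,a[:,:,::-1])
E
python3 - <<'E'
from h import *
i=cv2.imread("pics/top0.png")[:,:,::-1]
crop(i,210,210,280,320,5,"pics/t_tray.png")
crop(i,200,75,350,185,5,"pics/t_riser.png")
E
```

```text
(no output)
```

View pics/t_tray.png

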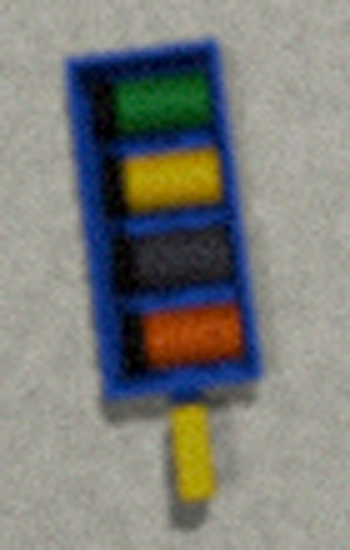

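View pics/t_riser.png

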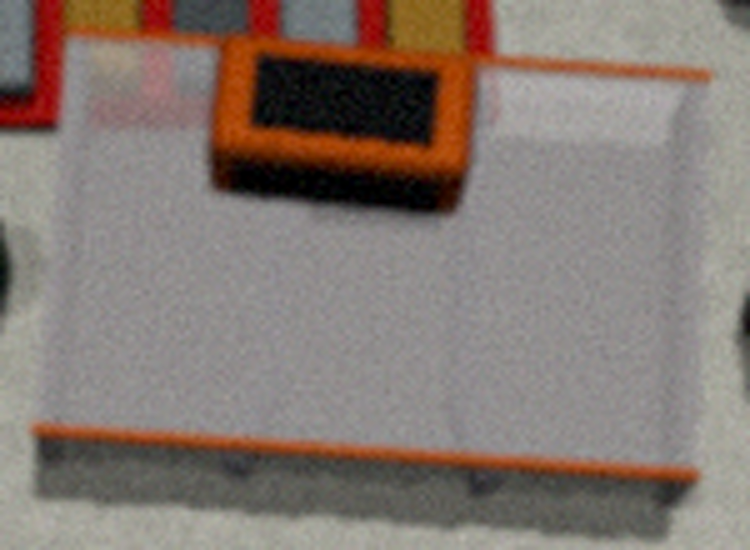

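View pics/wrist0.png

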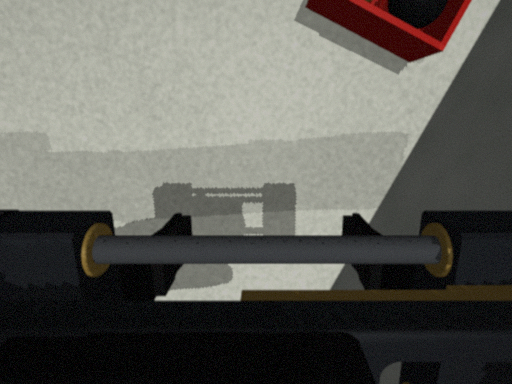

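The crops show the tray top corners at (70,60), (213,42), (260,377) and (106,395), and the handle top from (188,405) to (198,498). The deck's front edge runs from (35,428) to (698,475), and its right back corner is at (710,75).

Run:
```python
from h import *
c=camera("top")
def P(l,o,z): return np.array([ray(c,o[0]+(a-2)/5,o[1]+(b-2)/5,z) for a,b in l])
t=P([(70,58),(214,42),(261,377),(106,395)],(210,210),36)
print(t.round(1),"len",np.linalg.norm(t[0]-t[3]),np.linalg.norm(t[1]-t[2]),"w",np.linalg.norm(t[0]-t[1]),np.linalg.norm(t[2]-t[3]))
d=(t[0]+t[1]-t[2]-t[3])/2;print("c",t.mean(0),"yaw",np.degrees(np.arctan2(d[1],d[0])))
h=P([(188,405),(197,499)],(210,210),50);print("handle",h.round(1),h.mean(0), "pred",t.mean(0)-88*d/np.linalg.norm(d))
r=P([(35,430),(698,477),(710,75),(65,37)],(200,75),48);print(r.round(1))
w=r[0]-r[1];print(np.linalg.norm(w),np.linalg.norm(r[1]-r[2]),"yaw",np.degrees(np.arctan2(-w[0],w[1])),"mid",(r[0]+r[1])/2)
for n,p,z in(("can top",(187,116),85),("torch top",(370,122),105)): print(n,ray(c,*p,z))
```

```text
[[578.4  67.8  36. ]
 [584.   12.5  36. ]
 [457.4  -3.3  36. ]
 [451.5  54.6  36. ]] len 127.57465075184517 127.5875556913136 w 55.60791167114735 58.19272797141057
c [517.8166094   32.90130718  36.        ] yaw 6.509565396648475
handle [[447.5  24.2  50. ]
 [414.   21.3  50. ]] [430.76458531  22.73307051  50.        ] pred [430.38395043  22.92482755  36.        ]
[[ 695.8  100.    48. ]
 [ 674.2 -157.    48. ]
 [ 841.1 -170.5   48. ]
 [ 859.7   88.9   48. ]]
257.9444943058848 167.35756761418375 yaw -4.79694108050302 mid [685.03159094 -28.4830321   48.        ]
can top [773.33276478 134.5619702   85.        ]
torch top [ 750.54532743 -206.6723536   105.        ]
```

step_arm --pt "0.33 -0.33 0 0 0 0.07 100" --pt "0.66 -0.66 0 0 0 0.14 100" --pt "1 -1 0 0 0 0.2065 100" --pt "1 -1 0 0 0 0.2065 100"

```text
time_s: 0.53
tcp_pos: [332.5, -430.2, 202.0]
orientation: [-180.0, 0.0, 6.1]
force: [1.6, 0.3, -0.2]
gripper_width: 87.2
```

step_arm --pt "0.33 -0.33 0 0 0 0 100" --pt "0.66 -0.66 0 0 0 0 100" --pt "0.8 -1 0 0 0 0 100" --pt "0.8 -1 0 0 0 0 100"

```text
time_s: 0.87
tcp_pos: [415.9, -298.1, 202.4]
orientation: [-180.0, -0.0, 6.7]
force: [0.4, -0.4, -0.1]
gripper_width: 87.1
```

step_arm --pt "0 -0.33 0 0 0 0 100" --pt "0 -0.66 0 0 0 0 100" --pt "0 -1 0 0 0 0 100" --pt "0 -1 0 0 0 0 100"

```text
time_s: 1.2
tcp_pos: [400.6, -175.4, 202.6]
orientation: [-179.9, -0.0, 6.9]
force: [0.9, 0.5, 0.5]
gripper_width: 87.0
```

step_arm --pt "0 -0.33 0 0 0 0 100" --pt "0 -0.66 0 0 0 0 100" --pt "0 -1 0 0 0 0 100" --pt "0 -1 0 0 0 0 100" --pt "0 -1 0 0 0 0 100" --pt "0 -1 0 0 0 0 100"

```text
time_s: 1.7
tcp_pos: [387.0, -63.8, 202.5]
orientation: [180.0, -0.0, 6.5]
force: [-0.3, -0.5, -0.9]
gripper_width: 87.1
```

step_arm --pt "0.22 -0.33 0 0 0 0 100" --pt "0.44 -0.676 0 0 0 0 100" --pt "0.44 -0.676 0 0 0 0 100" --pt "0.44 -0.676 0 0 0 0 100" --pt "0.44 -0.676 0 0 0 0 100"

```text
time_s: 2.12
tcp_pos: [430.5, 22.4, 202.0]
orientation: [-180.0, 0.1, 6.5]
force: [-0.4, -0.3, 0.4]
gripper_width: 87.2
```

Run:
```python
from h import *
s=status.read_state();print(s["tcp_pos"],s["orientation"])
c=camera("wrist");cv2.imwrite("pics/w1.png",c["img"][:,:,::-1])
```

```text
[430.49519097  22.38807468 201.98900929] [-1.79973927e+02  5.70130288e-02  6.48098556e+00]
```

View pics/w1.png

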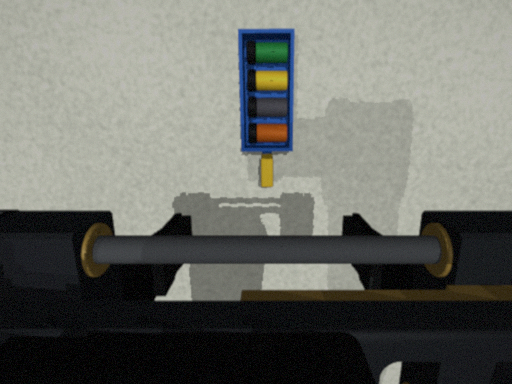

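In the wrist view the tray stands upright at columns 239–294, and the handle spans (267,155)–(267,187), close to the centre column.

```bash
cat >> h.py <<'E'
from scipy.spatial.transform import Rotation as Ro
def wT(c,s):
    M=np.eye(4);M[:3,:3]=Ro.from_euler("xyz",s["orientation"],degrees=True).as_matrix();M[:3,3]=s["tcp_pos"]
    return M@np.array(c["T_tool_cam"])
E
python3 - <<'E'
from h import *
i=cv2.imread("pics/w1.png")[:,:,::-1];crop(i,225,20,305,200,3,"pics/w1c.png")
s=status.read_state();c=camera("wrist");T=wT(c,s)
for p,z in(((267,155),50),((267,187),50),((239,30),36),((294,30),36),((292,152),36),((242,152),36)): print(p,ray(c,*p,z,T).round(1))
E
```

```text
(267, 155) [451.2  23.   50. ]
(267, 187) [414.4  18.9  50. ]
(239, 30) [578.2  67.2  36. ]
(294, 30) [584.7   9.2  36. ]
(292, 152) [456.   -5.8  36. ]
(242, 152) [449.5  52.2  36. ]
```

View pics/w1c.png

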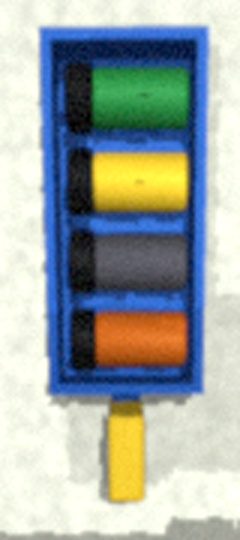

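step_arm --pt "0 0 0.33 0 0 0 60" --pt "0 0 0.66 0 0 0 60" --pt "0 0 1 0 0 0 60" --pt "0 0 1 0 0 0 60"

```text
time_s: 2.55
tcp_pos: [425.0, 21.1, 76.2]
orientation: [-179.9, 0.6, 6.3]
force: [-2.5, -0.7, -0.7]
gripper_width: 67.8
```

step_arm --pt "0.01 0 0.25 0 0 0 60" --pt "0.01 0 0.45 0 0 0 60" --pt "0.01 0 0.58 0 0 0 60" --pt "0.01 0 0.58 0 0 0 60" --pt "0.01 0 0.58 0 0 0 60" --pt "0.01 0 0.58 0 0 0 60"

```text
time_s: 3.05
tcp_pos: [432.8, 22.8, 14.7]
orientation: [180.0, -0.1, 6.4]
force: [0.6, 0.7, 0.5]
gripper_width: 52.5
```

Run:
```python
from h import *
s=status.read_state();print(s["tcp_pos"],s["orientation"],s["force"])
c=camera("wrist");cv2.imwrite("pics/w2.png",c["img"][:,:,::-1])
```

```text
[432.83841126  22.76060798  14.74557234] [ 1.79970514e+02 -1.20916041e-01  6.43458591e+00] [0.63571894 0.72700922 0.54450788]
```

View pics/w2.png

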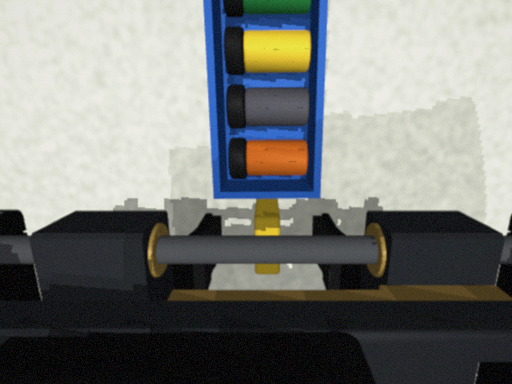

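The handle sits midway between the fingers, at about (267,237). I'm closing on it.

step_arm --newtons 35 --pt "0 0 0 0 0 0 30" --pt "0 0 0 0 0 0 5" --pt "0 0 0 0 0 0 0" --pt "0 0 0 0 0 0 0" --pt "0 0 0 0 0 0 0" --pt "0 0 0 0 0 0 0" --pt "0 0 0 0 0 0 0" --pt "0 0 0 0 0 0 0" --pt "0 0 0 0 0 0 0" --pt "0 0 0 0 0 0 0"

```text
time_s: 3.93
tcp_pos: [431.4, 23.2, 12.8]
orientation: [180.0, 0.0, 6.5]
force: [-0.1, -0.4, 1.1]
gripper_width: 13.4
```

step_arm --pt "0.03 0.035 0 0 0 0.012 0" --pt "0.06 0.07 0 0 0 0.025 0" --pt "0.1 0.11 0 0 0 0.04 0" --pt "0.14 0.15 0 0 0 0.055 0" --pt "0.18 0.19 0 0 0 0.07 0" --pt "0.22 0.23 0 0 0 0.085 0" --pt "0.26 0.28 0 0 0 0.1 0" --pt "0.3 0.325 0 0 0 0.122 0" --pt "0.307 0.328 0 0 0 0.122 0" --pt "0.307 0.328 0 0 0 0.122 0"

```text
time_s: 4.77
tcp_pos: [473.0, -11.8, 12.8]
orientation: [-180.0, -0.0, -4.5]
force: [1.2, -0.7, -0.8]
gripper_width: 13.9
```

Run:
```python
from h import *
s=status.read_state();print(s["tcp_pos"],s["orientation"],s["force"])
c=camera("wrist");cv2.imwrite("pics/w3.png",c["img"][:,:,::-1])
c=camera("top");cv2.imwrite("pics/t3.png",c["img"][:,:,::-1]);crop(c["img"],200,75,350,225,4,"pics/t3c.png")
```

```text
[472.99231022 -11.76004839  12.78003286] [-1.79990962e+02 -3.35475813e-02 -4.46463537e+00] [ 1.20213393 -0.71093236 -0.80025968]
```

View pics/w3.png

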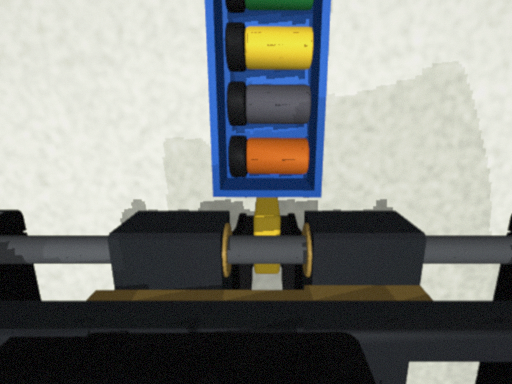

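View pics/t3c.png

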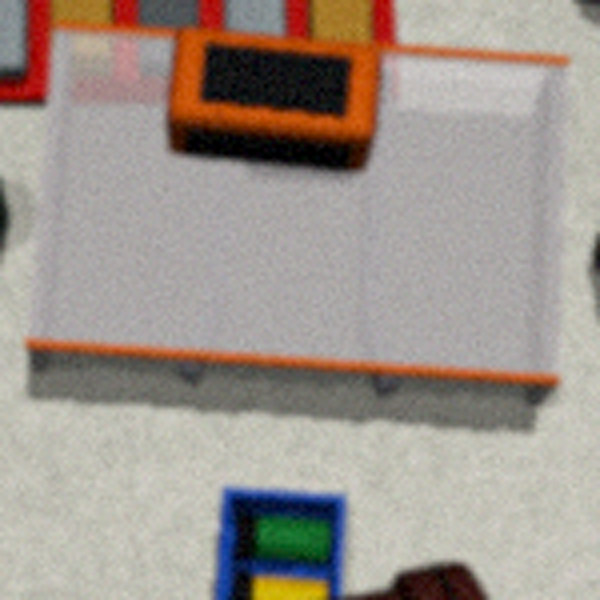

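The tray front edge runs (225,492)–(345,496) in the crop, and the rail mouth tips are near (190,375) and (385,385). I'll compare the centre lines.

Run:
```python
from h import *
c=camera("top")
crop(c["img"],200,150,320,215,6,"pics/t3d.png")
f=lambda a,b,z: ray(c,200+(a-1.5)/4,75+(b-1.5)/4,z)
a,b=f(190,377,14),f(385,387,14);print(a,b,(a+b)/2,np.linalg.norm(a-b))
a,b=f(225,490,36),f(346,495,36);print("tray",a,b,(a+b)/2,np.linalg.norm(a-b))
# deck fit using corners, scale free
img=np.array([f(28,345,47)[:2],f(557,381,47)[:2],f(567,61,47)[:2],f(53,28,47)[:2]])
m=np.array([[0,130],[0,-130],[170,-130],[170,130]])
M,_=cv2.estimateAffinePartial2D(m.astype(np.float32),img.astype(np.float32));print(M,np.degrees(np.arctan2(M[1,0],M[0,0])),np.hypot(M[0,0],M[1,0]))
print(img-(m@M[:,:2].T+M[:,2]))
```

```text
[687.37916051  21.26921062  14.        ] [681.14527482 -76.79156897  14.        ] [684.26221766 -27.76117917  14.        ] 98.25872900641576
tray [624.80402612   5.14346892  36.        ] [621.67759849 -53.49918602  36.        ] [623.24081231 -24.17785855  36.        ] 58.72593573931129
[[ 9.84346902e-01  8.22920626e-02  6.84863826e+02]
 [-8.22920626e-02  9.84346902e-01 -2.82763221e+01]] -4.778853103774916 0.9877807481626507
[[-0.01504372  0.38064235]
 [ 0.59720848 -0.3576461 ]
 [-0.58214663 -0.02300105]
 [-1.87016985  2.69180861]]
```

View pics/t3d.png

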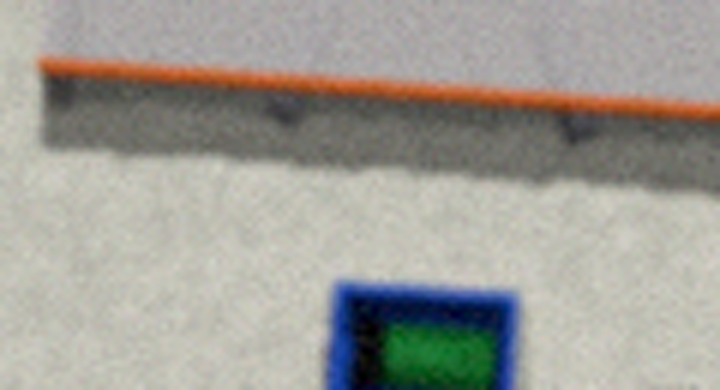

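step_arm --pt "0.05 -0.008 0 0 0 0.003 0" --pt "0.1 -0.008 0 0 0 0.003 0" --pt "0.16 -0.008 0 0 0 0.003 0" --pt "0.22 -0.008 0 0 0 0.003 0" --pt "0.28 -0.008 0 0 0 0.003 0" --pt "0.34 -0.008 0 0 0 0.003 0" --pt "0.4 -0.008 0 0 0 0.003 0" --pt "0.46 -0.008 0 0 0 0.003 0" --pt "0.497 -0.008 0 0 0 0.003 0" --pt "0.497 -0.008 0 0 0 0.003 0"

```text
time_s: 5.75
tcp_pos: [530.5, -15.0, 12.8]
orientation: [180.0, 0.2, -4.7]
force: [-7.3, 0.6, 8.7]
gripper_width: 13.5
```

step_arm --pt "0.03 0 0 0 0 0 0" --pt "0.06 0 0 0 0 0 0" --pt "0.1 0 0 0 0 0 0" --pt "0.14 0 0 0 0 0 0" --pt "0.18 0 0 0 0 0 0" --pt "0.22 0 0 0 0 0 0" --pt "0.25 0 0 0 0 0 0" --pt "0.25 0 0 0 0 0 0"

```text
time_s: 6.42
tcp_pos: [560.1, -17.4, 12.8]
orientation: [180.0, 0.2, -4.7]
force: [-7.8, 0.2, 9.6]
gripper_width: 13.7
```

Run:
```python
from h import *
s=status.read_state();print(s["tcp_pos"],s["orientation"],s["force"],s["wrist_torque"])
c=camera("wrist");cv2.imwrite("pics/w4.png",np.clip(c["img"][:,:,::-1]*1.0,0,255))
c=camera("top");crop(c["img"],200,75,350,225,4,"pics/t4c.png")
```

```text
[560.1160292  -17.40747229  12.78063933] [179.97061422   0.22981841  -4.70657034] [-7.79011431  0.21235476  9.63025258] [ 0.12233946  1.68840059 -0.04652271][ WARN:0@0.442] global loadsave.cpp:1063 imwrite_ Unsupported depth image for selected encoder is fallbacked to CV_8U.
```

View pics/w4.png

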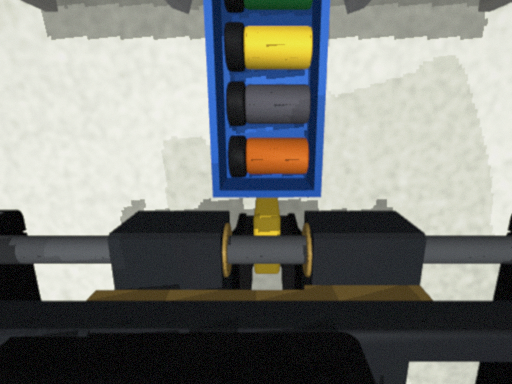

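View pics/t4c.png

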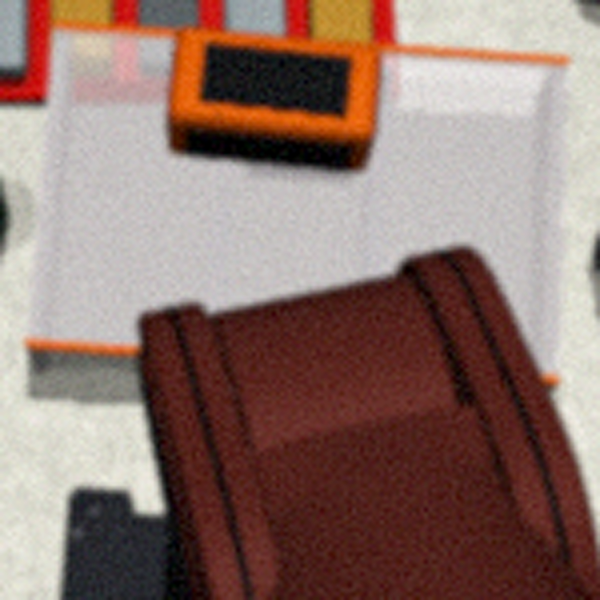

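The rail mouths show at the top of the wrist view, near (180,5) and (352,5), on either side of the tray (205–328). The arm is leaning on the tray a little, so I'll ease it up slightly and go on.

step_arm --pt "0.02 0 -0.004 0 0 0 0" --pt "0.04 0 -0.006 0 0 0 0" --pt "0.07 0 -0.006 0 0 0 0" --pt "0.1 0 -0.006 0 0 0 0" --pt "0.1 0 -0.006 0 0 0 0"

```text
time_s: 6.93
tcp_pos: [574.4, -18.9, 13.2]
orientation: [-180.0, -0.0, -4.8]
force: [1.4, -0.3, -4.8]
gripper_width: 13.7
```

Run:
```python
from h import *
s=status.read_state();print(s["tcp_pos"],s["orientation"],s["force"],s["wrist_torque"])
c=camera("wrist");cv2.imwrite("pics/w5.png",c["img"][:,:,::-1]);crop(c["img"],130,0,400,90,2.9,"pics/w5c.png")
```

```text
[574.44953491 -18.90997053  13.17806746] [-1.79987855e+02 -2.88185002e-03 -4.75160216e+00] [ 1.43540889 -0.32640702 -4.84040873] [-0.09746718 -0.16533496  0.00065368]
```

View pics/w5c.png

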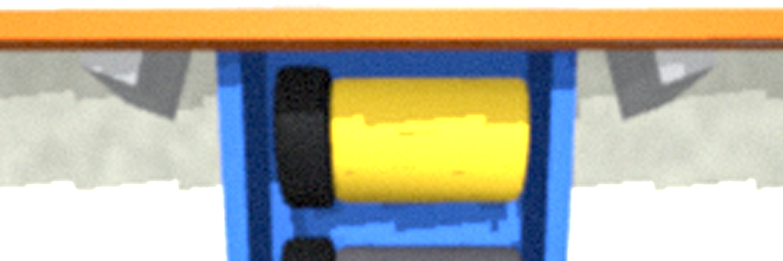

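The deck edge is level in the image, so the yaw is aligned. The rail tips at crop (175,120) and (625,118) have their midpoint at column 400. The tray's midpoint is at 397, so it is about 0.7 mm to the left.

step_arm --pt "0.02 0.003 0.001 0 0 0 0" --pt "0.05 0.005 0.002 0 0 0 0" --pt "0.08 0.005 0.002 0 0 0 0" --pt "0.11 0.005 0.002 0 0 0 0" --pt "0.14 0.005 0.002 0 0 0 0" --pt "0.17 0.005 0.002 0 0 0 0"

```text
time_s: 7.48
tcp_pos: [594.6, -21.2, 13.2]
orientation: [-180.0, 0.0, -4.8]
force: [-1.3, -0.4, -3.2]
gripper_width: 13.4
```

step_arm --pt "0.02 0 0 0 0 0 0" --pt "0.04 0 0 0 0 0 0" --pt "0.06 0 0 0 0 0 0" --pt "0.08 0 0 0 0 0 0" --pt "0.1 0 0 0 0 0 0" --pt "0.12 0 0 0 0 0 0"

```text
time_s: 7.98
tcp_pos: [608.7, -22.3, 13.2]
orientation: [-180.0, 0.0, -4.8]
force: [-1.5, 0.6, -3.6]
gripper_width: 13.3
```

step_arm --pt "0.01 0 0.001 0 0 0 0" --pt "0.02 0 0.001 0 0 0 0" --pt "0.03 0 0.001 0 0 0 0" --pt "0.04 0 0.001 0 0 0 0" --pt "0.05 0 0.001 0 0 0 0" --pt "0.06 0 0.001 0 0 0 0"

```text
time_s: 8.48
tcp_pos: [615.8, -22.9, 13.1]
orientation: [-180.0, 0.0, -4.8]
force: [-1.7, 0.3, -1.9]
gripper_width: 13.7
```

step_arm --pt "0.008 0 0 0 0 0 0" --pt "0.016 0 0 0 0 0 0" --pt "0.024 0 0 0 0 0 0" --pt "0.032 0 0 0 0 0 0"

```text
time_s: 8.82
tcp_pos: [619.6, -23.3, 13.1]
orientation: [-180.0, 0.0, -4.8]
force: [-1.3, -0.5, -3.3]
gripper_width: 14.1
```

step_arm --pt "0.008 0 0 0 0 0 0" --pt "0.016 0 0 0 0 0 0" --pt "0.024 0 0 0 0 0 0" --pt "0.032 0 0 0 0 0 0"

```text
time_s: 9.15
tcp_pos: [623.4, -23.6, 13.1]
orientation: [-180.0, 0.0, -4.8]
force: [-2.1, 0.2, -2.7]
gripper_width: 13.8
```

step_arm --pt "0.008 0 0 0 0 0 0" --pt "0.016 0 0 0 0 0 0" --pt "0.024 0 0 0 0 0 0"

```text
time_s: 9.4
tcp_pos: [626.3, -23.8, 13.1]
orientation: [180.0, 0.0, -4.8]
force: [-1.5, 0.9, -2.2]
gripper_width: 13.8
```

step_arm --pt "0.008 0 0 0 0 0 0" --pt "0.016 0 0 0 0 0 0" --pt "0.016 0 0 0 0 0 0"

```text
time_s: 9.65
tcp_pos: [628.4, -24.0, 13.1]
orientation: [-180.0, -0.0, -4.8]
force: [-0.8, -0.6, -3.6]
gripper_width: 13.7
```

step_arm --pt "0.008 0 0 0 0 0 0" --pt "0.016 0 0 0 0 0 0" --pt "0.016 0 0 0 0 0 0"

```text
time_s: 9.9
tcp_pos: [630.3, -24.1, 13.1]
orientation: [-180.0, -0.0, -4.8]
force: [-1.2, 0.7, -2.7]
gripper_width: 13.9
```

step_arm --pt "0.008 0 0 0 0 0 0" --pt "0.016 0 0 0 0 0 0" --pt "0.016 0 0 0 0 0 0"

```text
time_s: 10.15
tcp_pos: [632.2, -24.3, 13.1]
orientation: [-180.0, -0.0, -4.8]
force: [-1.7, -0.0, -2.4]
gripper_width: 13.7
```

step_arm --pt "0.008 0 0 0 0 0 0" --pt "0.016 0 0 0 0 0 0" --pt "0.016 0 0 0 0 0 0"

```text
time_s: 10.4
tcp_pos: [634.1, -24.4, 13.1]
orientation: [-180.0, -0.0, -4.8]
force: [-1.0, 0.4, -3.5]
gripper_width: 13.6
```

step_arm --pt "0.008 0 0 0 0 0 0" --pt "0.016 0 0 0 0 0 0" --pt "0.016 0 0 0 0 0 0"

```text
time_s: 10.65
tcp_pos: [636.0, -24.6, 13.1]
orientation: [-180.0, -0.0, -4.8]
force: [-1.0, 0.9, -4.1]
gripper_width: 13.8
```

step_arm --pt "0.008 0 0 0 0 0 0" --pt "0.016 0 0 0 0 0 0" --pt "0.016 0 0 0 0 0 0"

```text
time_s: 10.9
tcp_pos: [637.9, -24.7, 13.2]
orientation: [-180.0, -0.0, -4.8]
force: [-0.6, 0.6, -3.3]
gripper_width: 13.8
```

step_arm --pt "0.008 0 0 0 0 0 0" --pt "0.016 0 0 0 0 0 0" --pt "0.016 0 0 0 0 0 0"

```text
time_s: 11.15
tcp_pos: [639.9, -24.9, 13.2]
orientation: [-180.0, -0.0, -4.8]
force: [-0.7, -0.4, -4.7]
gripper_width: 13.4
```

step_arm --pt "0.008 0 0.002 0 0 0 0" --pt "0.016 0 0.002 0 0 0 0" --pt "0.016 0 0.002 0 0 0 0"

```text
time_s: 11.4
tcp_pos: [641.7, -25.1, 12.9]
orientation: [-180.0, -0.0, -4.8]
force: [-1.2, 0.7, -2.0]
gripper_width: 13.4
```

step_arm --pt "0.008 0 0 0 0 0 0" --pt "0.016 0 0 0 0 0 0" --pt "0.016 0 0 0 0 0 0"

```text
time_s: 11.65
tcp_pos: [643.7, -25.3, 12.9]
orientation: [-180.0, -0.0, -4.8]
force: [-2.8, 0.4, -2.1]
gripper_width: 13.5
```

step_arm --pt "0.008 0 0 0 0 0 0" --pt "0.016 0 0 0 0 0 0" --pt "0.016 0 0 0 0 0 0"

```text
time_s: 11.9
tcp_pos: [645.3, -25.4, 12.9]
orientation: [180.0, 0.0, -4.8]
force: [-3.9, 0.0, -0.5]
gripper_width: 13.7
```

step_arm --pt "0.008 0 0 0 0 0 0" --pt "0.016 0 0 0 0 0 0" --pt "0.016 0 0 0 0 0 0"

```text
time_s: 12.15
tcp_pos: [647.3, -25.5, 12.9]
orientation: [-180.0, 0.0, -4.8]
force: [-4.1, 1.5, 0.6]
gripper_width: 13.9
```

The force has risen to about 4 N since x ≈ 643, which may be the sprung plate. I'll take finer steps from here.

step_arm --pt "0.004 0 0 0 0 0 0" --pt "0.008 0 0 0 0 0 0" --pt "0.012 0 0 0 0 0 0" --pt "0.012 0 0 0 0 0 0"

```text
time_s: 12.48
tcp_pos: [648.5, -25.6, 12.9]
orientation: [180.0, 0.0, -4.8]
force: [-5.5, 0.7, 0.4]
gripper_width: 13.6
```

step_arm --pt "0.004 0 0 0 0 0 0" --pt "0.008 0 0 0 0 0 0" --pt "0.012 0 0 0 0 0 0" --pt "0.012 0 0 0 0 0 0"

```text
time_s: 12.82
tcp_pos: [649.8, -25.7, 12.9]
orientation: [180.0, 0.0, -4.8]
force: [-6.1, -0.7, 1.7]
gripper_width: 13.5
```

step_arm --pt "0.004 0 0 0 0 0 0" --pt "0.008 0 0 0 0 0 0" --pt "0.008 0 0 0 0 0 0"

```text
time_s: 13.07
tcp_pos: [650.6, -25.8, 12.9]
orientation: [180.0, 0.1, -4.8]
force: [-6.8, -0.1, 1.5]
gripper_width: 13.6
```

step_arm --pt "0.004 0 0 0 0 0 0" --pt "0.008 0 0 0 0 0 0" --pt "0.008 0 0 0 0 0 0"

```text
time_s: 13.32
tcp_pos: [651.5, -25.9, 12.9]
orientation: [180.0, 0.1, -4.7]
force: [-7.0, 1.2, 1.9]
gripper_width: 13.9
```

step_arm --pt "0.004 0 0 0 0 0 0" --pt "0.008 0 0 0 0 0 0" --pt "0.008 0 0 0 0 0 0"

```text
time_s: 13.57
tcp_pos: [652.1, -25.9, 12.9]
orientation: [180.0, 0.1, -4.7]
force: [-8.7, 1.2, 3.2]
gripper_width: 13.7
```

step_arm --pt "0.004 0 0 0 0 0 0" --pt "0.008 0 0 0 0 0 0" --pt "0.008 0 0 0 0 0 0"

```text
time_s: 13.82
tcp_pos: [652.1, -26.0, 12.8]
orientation: [180.0, 0.2, -4.7]
force: [-12.8, -0.3, 5.7]
gripper_width: 13.5
```

The arm stalled at x = 652.1 while the force rose steeply, so the tray is on the solid stop. I'll press to about 16 N and hold.

step_arm --pt "0.003 0 0 0 0 0 0" --pt "0.006 0 0 0 0 0 0" --pt "0.006 0 0 0 0 0 0" --pt "0.006 0 0 0 0 0 0"

```text
time_s: 14.15
tcp_pos: [652.2, -25.9, 12.9]
orientation: [180.0, 0.3, -4.7]
force: [-15.6, 1.0, 9.0]
gripper_width: 13.6
```

step_arm --pt "0 0 0 0 0 0 0" --pt "0 0 0 0 0 0 0" --pt "0 0 0 0 0 0 0" --pt "0 0 0 0 0 0 0" --pt "0 0 0 0 0 0 0" --pt "0 0 0 0 0 0 0" --pt "0 0 0 0 0 0 0" --pt "0 0 0 0 0 0 0" --pt "0 0 0 0 0 0 0" --pt "0 0 0 0 0 0 0"

```text
time_s: 14.98
tcp_pos: [652.2, -26.0, 12.9]
orientation: [180.0, 0.3, -4.7]
force: [-16.6, 0.6, 9.0]
gripper_width: 13.6
```

step_arm --pt "-0.005 0 0 0 0 0 0" --pt "-0.01 0 0 0 0 0 0" --pt "-0.01 0 0 0 0 0 0"

```text
time_s: 15.23
tcp_pos: [652.2, -26.0, 12.9]
orientation: [180.0, 0.1, -4.7]
force: [-9.8, -0.1, 4.0]
gripper_width: 14.0
```

step_arm --pt "0 0 0 0 0 0 20" --pt "0 0 0 0 0 0 40" --pt "0 0 0 0 0 0 50" --pt "0 0 0 0 0 0 50" --pt "0 0 0 0 0 0 50" --pt "0 0 0 0 0 0 50" --pt "0 0 0 0 0 0 50" --pt "0 0 0 0 0 0 50"

```text
time_s: 15.9
tcp_pos: [653.6, -26.1, 12.9]
orientation: [-180.0, -0.0, -4.8]
force: [-0.1, -0.6, -0.3]
gripper_width: 42.8
```

Run:
```python
from h import *
s=status.read_state();print(s["tcp_pos"],s["orientation"],s["force"],s["gripper_width"])
c=camera("wrist");cv2.imwrite("pics/w6.png",c["img"][:,:,::-1])
```

```text
[653.56782316 -26.07856012  12.92082139] [-1.79997822e+02 -9.72833733e-03 -4.75403315e+00] [-0.12570115 -0.59141139 -0.33616349] 42.84669261485502
```

View pics/w6.png

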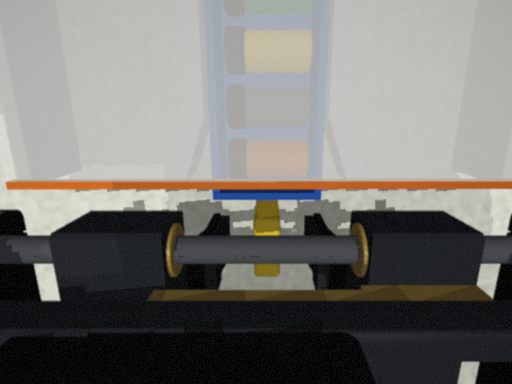

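The handle spans rows 200–275 at column 267 between the open fingers. The tray's back edge is at row 198, just outside the orange deck edge, and the tray has not sprung back. I'll lift straight up.

step_arm --pt "0 0 -0.1 0 0 0 50" --pt "0 0 -0.25 0 0 0 50" --pt "0 0 -0.5 0 0 0 50" --pt "0 0 -0.75 0 0 0 50" --pt "0 0 -1 0 0 0 50" --pt "0 0 -1 0 0 0 50" --pt "0 0 -1 0 0 0 50"

```text
time_s: 16.53
tcp_pos: [655.0, -25.9, 136.1]
orientation: [-180.0, -0.3, -4.8]
force: [-0.4, 0.1, -0.5]
gripper_width: 43.4
```

step_arm --pt "-0.3 0 -0.3 0 0 0 50" --pt "-0.6 0 -0.5 0 0 0 50" --pt "-0.9 0 -0.6 0 0 0 50" --pt "-0.9 0 -0.6 0 0 0 50" --pt "-0.9 0 -0.6 0 0 0 50" --pt "-0.9 0 -0.6 0 0 0 50"

```text
time_s: 17.03
tcp_pos: [545.7, -17.5, 204.6]
orientation: [180.0, -0.0, -4.8]
force: [0.5, -0.1, -1.0]
gripper_width: 43.4
```

Run:
```python
from h import *
s=status.read_state();print(s["tcp_pos"],s["orientation"],s["force"],s["joint_vel"])
c=camera("wrist");cv2.imwrite("pics/w7.png",c["img"][:,:,::-1]);T=wT(c,s);
for d in (117,120,123): 
  h=d-65-88+685*0
  p=lambda x,y,z:(685+x*.9966+y*.0828,-28.2-x*.0828+y*.9966,z)
  print(d,proj(c,p(d-130,0,36),T),proj(c,p(d-170,0,50),T))
c=camera("scene");cv2.imwrite("pics/s7.png",c["img"][:,:,::-1])
```

```text
[545.72706477 -17.51028135 204.62905176] [ 1.79965711e+02 -6.92343886e-03 -4.77447422e+00] [ 0.5311789  -0.06321107 -0.97320657] [-0.26332045  2.2675314   0.46539734 -0.86550227  0.31284986 -0.17259049
 -0.11278638]
117 (np.float64(265.4501080494391), np.float64(56.599622794019524)) (np.float64(265.46592061142), np.float64(94.25775435565623))
120 (np.float64(265.44601666185423), np.float64(53.6293666498521)) (np.float64(265.46181870453375), np.float64(91.34014730253915))
123 (np.float64(265.4419066015891), np.float64(50.645554556244264)) (np.float64(265.4576978617116), np.float64(88.40907148435912))
```

View pics/w7.png

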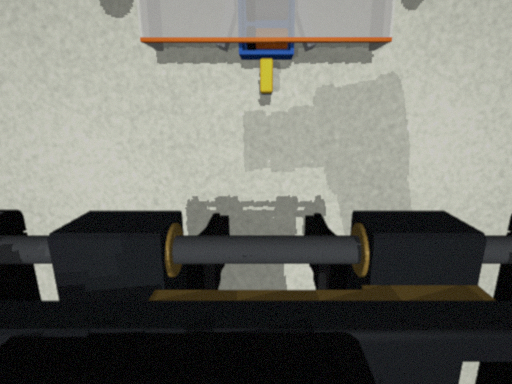

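View pics/s7.png

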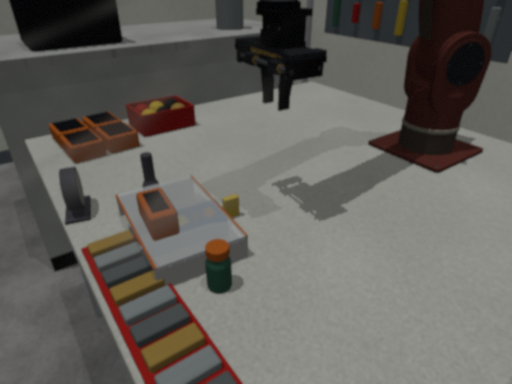

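In the wrist view the handle spans rows 58–93 at column 266, which fits a leading end at about 118–120 mm. In the scene view the torch, canister and speaker stand as before. I'll let a second pass and check for creep.

step_arm --pt "0 0 0 0 0 0 50" --pt "0 0 0 0 0 0 50" --pt "0 0 0 0 0 0 50" --pt "0 0 0 0 0 0 50" --pt "0 0 0 0 0 0 50" --pt "0 0 0 0 0 0 50"

```text
time_s: 17.63
tcp_pos: [545.9, -17.1, 204.8]
orientation: [-180.0, 0.0, -4.7]
force: [0.6, 0.1, -0.3]
gripper_width: 43.6
```

Run:
```python
from h import *
def meas():
    s=status.read_state();c=camera("wrist");T=wT(c,s);i=c["img"].astype(int)
    m=(i[...,0]>120)&(i[...,1]>100)&(i[...,2]<70);m[:,:240]=0;m[:,290:]=0;m[130:]=0
    r=np.where(m.sum(1)>4)[0];v=r.max()+.5;u=266
    p=ray(c,u,v,50,T);print(s["time_s"],s["tcp_pos"].round(2),r.min(),r.max(),p.round(2),"lead",((p[0]-685)*.9966-(p[1]+28.2)*.0828)+170.0)
for k in range(15):
    if k in(0,7,14): meas()
    else: camera("top")
c=camera("top");cv2.imwrite("pics/t8.png",c["img"][:,:,::-1])
a=cv2.imread("pics/top0.png").astype(int);b=c["img"][:,:,::-1].astype(int)
for n,(x0,y0,x1,y1) in dict(can=(175,103,205,143),torch=(345,110,380,150),spk=(238,80,300,122)).items(): print(n,abs(a-b)[y0:y1,x0:x1].mean())
```

```text
17.6333 [545.92 -17.09 204.76] 38 91 [635.12 -24.05  50.  ] lead 119.95024681865523
17.9833 [545.86 -17.12 204.96] 38 91 [635.12 -24.11  50.  ] lead 119.95436627441381
18.3333 [545.86 -17.1  204.9 ] 38 91 [635.1  -24.09  50.  ] lead 119.93101412828477
can 56.53194444444444
torch 47.24761904761905
spk 36.24935995903738
```

View pics/t8.png

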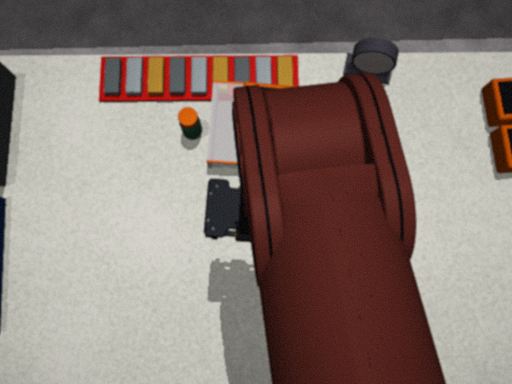

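The lead measures 119.9 mm and holds steady over 0.7 s, matching the stop felt at about 120 mm. The canister is unmoved at (189,122) in the top view. The torch and speaker are hidden by the arm there, but the scene view shows them where they were. I'm handing the job in.

```bash
python3 -c "
from plant import env
print(env.job_done())"
```

```text
the job is handed in; nothing more can be done
None
```

The tray is fully home in the bay and stayed there after I let go. I handed the job in at about 18.4 s.

- **Insertion:** I pinched the yellow handle, lined the tray up with the riser and slid it in. The sprung plate began to push back at about x = 643 mm.
- **Seating:** The tray stalled on the solid stop at x = 652.1 mm. I pressed there with 15–17 N along the bay for about 1 s, with about 9 N of downward lean on the handle alongside it. I then eased to about 10 N and opened the fingers.
- **Tray check:** After release, the wrist camera put the leading end at 119.9–120.0 mm inside the front edge, matching the stop I felt. It did not creep over 0.7 s.
- **Deck and bystanders:** No force reading or picture suggested contact with the deck. The torch, canister and speaker look unmoved in the scene view.
- **Checks that failed:**
  - My image-difference check on the bystanders was unusable, because the arm and a brightness change spoiled the comparison.
  - The arm hid the torch and speaker in the last top view, so only the canister was confirmed there.
  - Force was read only at the end of each move, so brief peaks between readings were not seen.

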